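# Line up a desk cable-box lid with its hinge and hold it for the pin

### The job

The wooden lid of the grey cable box is off its hinge and parked hinge edge down in the desk sorter: take it out and stand it straight up in the hinge of the box, its steel leaf facing the inside of the box. Lower its two knuckles gently between the three on the box until you feel them bottom in their saddles, so that the pin holes line up, and finish holding it there, gripped, upright and lightly pressed home, for a colleague to push the pin through. The program ends with the lid still in the grip; leave the register, card box, mug and bottle where they are.

Things in the scene. Friction and masses are not known exactly. Their poses are not given: they have to be found in the camera images.
- lid: Cable-box lid: light-wood board 240 x 120 x 12 mm, steel hinge leaf on its inner face, 0.24 to 0.39 kg. Origin: on the pin-hole axis, midway between its two knuckles; z to the free edge, y along the pin holes, x from inner (leaf) to outer face. Board: x 1.25 to 13.25, y -120 to 120, z 9 to 129 mm; leaf: x -1.25 to 1.25, y -58 to 58, z 9 to 39 mm.
- lid_edge (a point): Middle of the lid's free edge, lid frame (7.25, 0, 129) mm, mid-thickness. At the start this is the top edge: the lid stands in a sorter slot on its knuckles, hinge edge down, origin 12.6 mm above the desk, leaning up to 3 degrees, inner face to the robot's side (two black rubber dots near the free edge mark it). Bare board above the sorter can be gripped across its 12 mm.
- lid_bore_a (a point): Centre of the lid's knuckle at lid y = +30 mm, on the pin-hole axis. Each lid knuckle is a round steel barrel, 13 mm diameter, 24 mm long, 2 mm end chamfers, 7 mm pin hole.
- lid_bore_b (a point): Centre of the lid's other, equal knuckle, at lid y = -30 mm.
- cable_box: Open grey box fixed on the desk, 130 (x) x 250 (y) x 110 mm high, white power strip inside. Origin: centre of its underside. Hinge on its +x long side: three fixed knuckles, 13 mm diameter, 2 mm chamfers, on an axis along y at x = 61, z = 110 mm (rim height), at y -63.5 to -43.5, -16.5 to 16.5, 43.5 to 63.5 mm. Lid upright and seated: lid axes parallel to box axes.
- box_bore_a (a point): Box frame (61, 30, 110) mm, on the box's pin axis: where lid_bore_a belongs. Here, between the box's knuckles, is a 27 mm gap (1.5 mm play at each end of a lid knuckle) over a V-shaped saddle, 45 degree sides, open 8 mm either side of the axis; a lid knuckle bottoms in it just when the pin holes are in line.
- box_bore_b (a point): Box frame (61, -30, 110) mm: where lid_bore_b belongs, an equal gap and saddle. The hinge pin, 4 mm thick with an 11 mm head, waits in the box's +y end knuckle and sticks out along the axis to box y = 183 mm; it does not move in this job.
- sorter: Dark steel desk sorter fixed on the desk, 139 (x) x 200 (y) mm, origin at the centre of its underside. Six upright 4 mm walls along y, 27 mm apart, tops 81 mm above the desk, make five slots 23 mm wide, floor at 6 mm. Lid, register and card box stand in the first, third and fifth slots in changing order.
- register: Bystander: small blue bound book, 19 x 150 x 95 mm high, in a sorter slot (top 101 mm above the desk). Origin at its underside, 3.4 mm off the middle of its thickness.
- card_box: Bystander: grey card-file box with a white top, 19 x 130 x 85 mm high, in a sorter slot (top 91 mm above the desk). Origin at its underside, 3.4 mm off the middle of its thickness.
- mug: Bystander: blue ceramic mug, 76 mm wide, 85 mm high, on the desk between box and sorter, nearer the robot. Origin at the centre of its underside.
- pump_bottle: Bystander: white pump bottle, 64 mm wide, about 182 mm high, on the desk beyond box and sorter. Origin at the centre of its underside.
There are look-alikes about, which are no part of the job. What is meant by the sorter is not red, and is the smaller of those in its own colour.

How it is judged:
On the way, in this order (a step that is already met when the one before it is completed fails the run):
1. the lid is lifted clear out of the sorter in the gripper (height (world z) of lid above 0.09 m and contact force between the fingers and lid above 2 N and contact force between lid and sorter below 0.1 N), for 0.2 s.
2. the lid stands upright in the hinge, bottomed in the saddles, pin holes in line, held by the fingers (distance between lid_bore_a and box_bore_a below 0.003 m and distance between lid_bore_b and box_bore_b below 0.003 m and angle between lid's own z axis and vertical below 0.07 rad and contact force between the fingers and lid above 2 N and contact force between lid and cable_box above 1 N), for 0.5 s.
At the end, for the whole second after the job is handed in: Lid within 4 degrees of upright in the box's hinge, leaf towards the inside of the box, both its pin-hole centres within 3 mm of their places on the box's pin axis (a 4 mm pin then passes the 7 mm holes), still gripped (over 2 N), pressed home on the box with 1 to 30 N, at rest (all of step 2 and contact force between lid and cable_box below 30 N and linear speed of lid below 0.02 m/s); the arm keeps its last pose, push and grip.
It fails at once if the lid is rammed on to the box (more than 40 N) (contact force between lid and cable_box above 40 N).
It fails at once if the register or the card box is displaced by more than 30 mm (distance of any of register, card_box from where it was at the start of the episode above 0.03 m).
It fails at once if the mug or the bottle is displaced by more than 20 mm or tipped (distance of any of mug, pump_bottle from where it was at the start of the episode above 0.02 m or angle between any of mug, pump_bottle's own z axis and vertical above 0.35 rad).
It also fails if it takes over 45 s, if anything falls off the work surface, if the arm or the gripper's body presses on something with over 40 N, if the wrist force passes 120 N, or if a joint passes its speed limit or range.

### The arm

A 6-joint arm with a two-finger parallel gripper is mounted at the origin on the work surface. World frame = base frame: x ahead of the robot, y to its left, z up, the work surface at z = 0. Lengths are in m, angles in rad, forces in N, time in s.
With the tool pointing down it reaches from about 0.3 to 1 m from the base axis. Payload 5.1 kg.
Tool frame: the origin (TCP) lies midway between the tips of the shut fingers; the grasp point (between the pads) lies 19 mm behind it; z points along the fingers, x is the direction in which the jaws open and shut, and the axes are right-handed (so a half turn about z gives the same grasp; the last joint's range is limited). The gripper opens to 95 mm and grips with 3 to 60 N. Pads are 20 mm wide; open, the fingers measure 119 mm over their backs; the gripper's body (75 mm by 180 mm) begins 59 mm behind the grasp point.
Start: joints at [-1.222, 0.124, 1.65, -0, 1.367, -0.083], TCP at [0.272, -0.59, 0.215] pointing down, gripper open.
Joint ranges: [-2.61, 2.61], [-1.02, 2.33], [0.03, 2.71], [-1.35, 4.49], [0.32, 2.68], [-2.91, 2.91]. Speed limits (rad/s): [2.57, 2.57, 3.14, 3.14, 3.14, 3.14].

### API

Orientations are given as a unit quaternion [x, y, z, w].
In Python, from station import bot, viewer, finder gives the robot as it stands.
- The arm moves only by the shell command python3 -m crank 'ROWS' [FORCE]. ROWS is JSON, a list that holds one entry, the list of rows, each a list of 7 numbers: the closure, from 0 (fully open) to 1 (shut), then the shift along the tool's x, y, z in mm, then the turn, a rotation vector about the tool's x, y, z in degrees. In form: [[[fingers, x, y, z, rx, ry, rz], ...]]. A call has 1 to 12 rows; each row is the pose to reach, as a shift and turn from the pose commanded when the call began, along the tool's axes at that moment; what a row does not reach only later rows make up. A row lasts 1/12 s, in which the tool goes at most 41.7 mm and 7.16 degrees, less where a joint would pass 70% of its speed; a pose out of reach is approached as far as the arm can. A call with a gripper value outside its range is refused whole. The fingers move at their own pace and stop on an object; FORCE is the grip in N (left out, the last holds). Time passes only in rows, so rows that repeat a pose let the fingers close. It gives the time, the measured TCP pose, the force and the opening at its end, in the units of the state.
- bot.observe(): the state, without advancing time (a new reading comes with each control period).
- viewer.snapshot(name): name is "scene" or "top" or "wrist"; returns (picture, depth): 480x640x3 uint8, red, green, blue; 480x640 float32, m along the optical axis (not along the pixel's ray), 0 where there is no reading.
- viewer.calibration(name): a dict with "fovy" (degrees; the focal length in pixels is half the picture's height over the tangent of half this angle, whatever the lens; pixels are square), "cx", "cy" (the principal point, pixels), "R" (3x3) and "t" (3): a world point X has camera coordinates R X + t. Camera axes: x right, y down, z forward; pixel columns grow to the right and rows downward; lengths in m; the calibration is good to about 2 mm. A picture is of the moment at which its call begins: read the wrist's pose just before it. calibration takes no time and is no camera call; for the wrist camera it gives the pose at the moment of the call.
- bot.close_job(): hands the job in, once; it reports no verdict.
Trained networks look in the newest picture that a camera, given by its name, has taken for a name from the list of things; names that differ only in an ending like _2 or _b are one class to them, and where a whole thing is asked for, a point or a joint stands for the part that bears it (a point fixed in the world has none). Each returns a list of dicts, best first, with "confidence" (0 to 1); they miss things now and then, are a little off and sometimes report something else, mostly with a low value. They report only what shows in the picture. A call takes as long as a camera call. They do not tell look-alikes from the thing itself.
- finder.spot_in(camera, query): "centre" ([column, row] in pixels, amid what is visible of it).
- finder.trace(camera, query): "mask" (480x640 bool, what is visible of it) and "centre" ([column, row] in pixels, amid what is visible of it).
- finder.mark_of(camera, query): "centre" ([column, row] in pixels: a listed point, or the origin of a listed thing).
The state is a dict: "t": time; "joints": joint angles; "qvel": joint speeds; "joint_efforts": joint torques, N m; "tcp_pos": TCP position; "ee_rot": TCP orientation; "wrist_force": force on the tool from outside, world axes, zero at the start; "ft_torque": the same for the moment, N m; "gripper_width": finger opening in m.
Only numpy, scipy, OpenCV 4.12 (cv2) and the standard library are available. Lean on these libraries where they do the work, as an engineer would, in place of code of your own. Each camera call takes 0.05 s, during which the arm holds its last target.

## Working session

There is one attempt and no reset: what is moved stays moved. The work goes in short steps, Python scripts to look and compute and a shell command to move; the robot and the scene stay as the last step left them, time stands still between calls to the robot, and variables do not carry over. Pictures are saved under pics/ and viewed, and the job is handed in when it is done.

```bash
ls; mkdir -p pics; python3 - <<'E'
from station import bot, viewer, finder
import cv2,numpy as np
s=bot.observe();print(s['t'],s['tcp_pos'],s['ee_rot'],s['gripper_width'],s['wrist_force'])
for n in ['scene','top']:
    p,d=viewer.snapshot(n);cv2.imwrite(f'pics/{n}0.png',p[:,:,::-1]);np.save(f'{n}0.npy',d)
    c=viewer.calibration(n);print(n,c)
E
```

```text
pics
0.0 [ 0.27177128 -0.58975214  0.21341214] [ 8.42165157e-01 -5.39218698e-01 -8.18759418e-04 -6.11914967e-04] 0.09519724862636678 [ 0.2428399  -0.63092592  0.08149966]
scene {'fovy': 56.955198020338194, 'cx': 322.8520264733544, 'cy': 243.2888445996681, 'R': array([[ 0.63544597,  0.77209392,  0.0089108 ],
       [ 0.46336244, -0.3720727 , -0.8042743 ],
       [-0.61765983,  0.5152018 , -0.59419142]]), 't': array([-0.33885863, -0.11100116,  1.34718578])}
top {'fovy': 54.79159876685728, 'cx': 321.89876617253356, 'cy': 242.42563105226924, 'R': array([[ 0.01450697, -0.99983512, -0.01092174],
       [-0.99083954, -0.01290804, -0.13442615],
       [ 0.134263  ,  0.01277181, -0.99086342]]), 't': array([0.05758326, 0.50531282, 1.08279009])}
```

View pics/scene0.png

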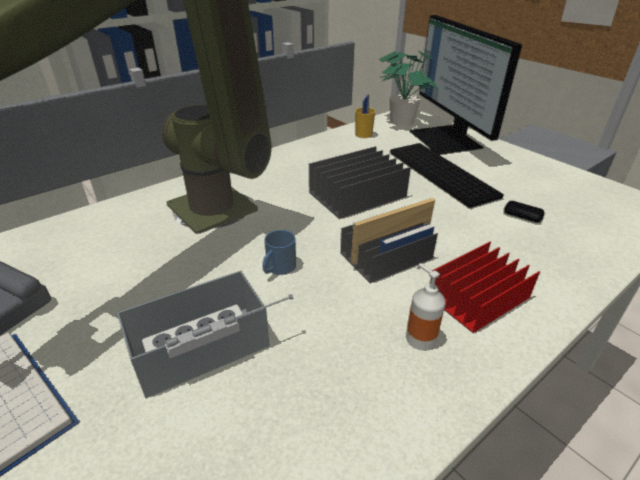

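View pics/top0.png

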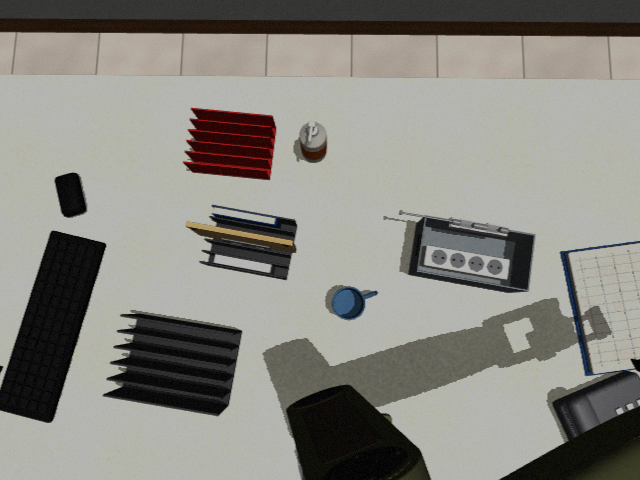

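The top picture shows the lid as the light-wood board at (240,237), in the middle slot of the small dark sorter. The register is beyond it at (248,215) and the card box is nearer the robot at (240,262). The box is at (472,253), with its hinge on the upper (+x) side at (480,225). The mug is at (348,302) and the bottle at (313,142). Next I'll measure these.

```bash
cat > h.py <<'E'
import numpy as np,cv2
from station import bot,viewer,finder
def K(c):
    f=240/np.tan(np.radians(c['fovy'])/2); return f,c['cx'],c['cy']
def cloud(c,d):
    f,cx,cy=K(c); v,u=np.mgrid[0:480,0:640]
    P=np.stack([(u-cx)/f*d,(v-cy)/f*d,d],-1)
    W=(P-c['t'])@c['R']; W[d<=0]=np.nan; return W
def proj(c,X):
    f,cx,cy=K(c); p=np.atleast_2d(X)@c['R'].T+c['t']; return np.stack([f*p[:,0]/p[:,2]+cx,f*p[:,1]/p[:,2]+cy],1)
def onz(c,uv,z):
    f,cx,cy=K(c); r=c['R'].T@np.array([(uv[0]-cx)/f,(uv[1]-cy)/f,1]); o=-c['R'].T@c['t']; return o+r*(z-o[2])/r[2]
E
python3 - <<'E'
from h import *
for cam in ['top','scene']:
    viewer.snapshot(cam)
    c=viewer.calibration(cam)
    for q,z in [('lid_edge',.14),('box_bore_a',.11),('box_bore_b',.11),('sorter',0),('cable_box',0),('mug',0),('pump_bottle',0),('register',0.006),('card_box',0.006),('lid',.0126)]:
        for r in finder.mark_of(cam,q)[:2]:
            print(cam,q,round(r['confidence'],2),np.round(r['centre'],1),np.round(onz(c,r['centre'],z),4))
c=viewer.calibration('top');d=np.load('top0.npy');W=cloud(c,d)
# regions
for nm,(u0,u1,v0,v1),(z0,z1) in [('lid',(175,305,205,260),(.115,.16)),('boxrim',(395,545,205,300),(.09,.125))]:
    w=W[v0:v1,u0:u1].reshape(-1,3); w=w[(w[:,2]>z0)&(w[:,2]<z1)]
    print(nm,len(w),w.min(0),w.max(0)); r=cv2.minAreaRect((w[:,:2]*1000).astype(np.float32)); print(r, np.median(w,0)); 
    m=w.mean(0);_,_,V=np.linalg.svd(w[:,:2]-m[:2]);print(m,V[0],np.degrees(np.arctan2(V[0][1],V[0][0])))
print(bot.observe()['t'])
E
```

```text
top lid_edge 0.62 [243.2 232.4] [0.5101 0.2361 0.14  ]
top box_bore_a 0.93 [489.2 228.8] [ 0.53   -0.3121  0.11  ]
top box_bore_a 0.62 [467.2 224.6] [ 0.539 -0.263  0.11 ]
top box_bore_b 0.93 [489.2 228.8] [ 0.53   -0.3121  0.11  ]
top box_bore_b 0.62 [467.2 224.6] [ 0.539 -0.263  0.11 ]
top sorter 0.94 [182.3 359.2] [0.2204 0.3977 0.    ]
top sorter 0.76 [231.3 152.5] [ 0.7385  0.3003 -0.    ]
top cable_box 0.94 [460.7 257.6] [ 0.4758 -0.2782  0.    ]
top mug 0.81 [346.6 301.3] [0.3647 0.0025 0.    ]
top pump_bottle 0.93 [316.8 152. ] [0.7422 0.0814 0.    ]
top register 0.96 [251.3 223.6] [0.5534 0.2415 0.006 ]
top card_box 0.86 [250.7 270. ] [0.4376 0.239  0.006 ]
top lid 0.65 [246.7 245.9] [0.4964 0.2498 0.0126]
scene lid_edge 0.96 [396.8 207.5] [0.5015 0.2601 0.14  ]
scene box_bore_a 0.89 [219.3 325.8] [ 0.5483 -0.2591  0.11  ]
scene box_bore_a 0.61 [185. 338.] [ 0.536  -0.3206  0.11  ]
scene box_bore_b 0.89 [219.3 325.8] [ 0.5483 -0.2591  0.11  ]
scene box_bore_b 0.61 [185. 338.] [ 0.536  -0.3206  0.11  ]
scene sorter 0.9 [387.7 255.4] [0.5043 0.2443 0.    ]
scene sorter 0.78 [4
[... 165 characters left out ...]
4 [419.1 336.5] [0.7408 0.0933 0.    ]
scene card_box 0.4 [279.7 265.1] [ 0.366  -0.0034  0.006 ]
lid 740 [0.48245662 0.12806749 0.11522257] [0.53396862 0.36506046 0.14539471]
((507.77777099609375, 246.589599609375), (239.34912109375, 14.502286911010742), 80.34955596923828) [0.50668532 0.24504586 0.13944626]
[0.50697292 0.24510608 0.13744163] [0.16817959 0.98575637] 80.31800674279278
boxrim 1654 [ 0.39198725 -0.41389275  0.09002571] [ 0.57016192 -0.10951353  0.12248578]
((484.162841796875, -252.17886352539062), (307.832275390625, 137.8113555908203), 80.73704528808594) [ 0.52239261 -0.28885684  0.10784145]
[ 0.49631981 -0.28539766  0.10627324] [-0.2416996  -0.97035112] -103.98687402499206
1.2
```

```bash
cat >> h.py <<'E'
from scipy.spatial.transform import Rotation as Ro
def state():
    s=bot.observe(); return s,np.array(s['tcp_pos']),Ro.from_quat(s['ee_rot'])
def togo(p,yaw):
    """tool-frame shift mm and rotvec deg to tcp p, tool down, tool x at yaw deg"""
    s,q,R=state(); y=np.radians(yaw)
    x=np.array([np.cos(y),np.sin(y),0]); z=np.array([0,0,-1.]); T=Ro.from_matrix(np.stack([x,np.cross(z,x),z],1))
    print('t',s['t'],'tcp',np.round(q,4),'shift',np.round(R.inv().apply(np.array(p)-q)*1000,1),'rot',np.round((R.inv()*T).as_rotvec(degrees=True),2))
E
python3 - <<'E'
from h import *
c=viewer.calibration('wrist');s,p,R=state()
print(K(c)); o=-c['R'].T@c['t']; print('cam in tool',R.inv().apply(o-p), R.inv().as_matrix()@c['R'].T)
togo([.53,-.29,.33],-9.6)
togo([.508,.2465,.24],-9.6)
E
```

```text
(np.float64(370.8110365732158), 325.2198937927, 244.68916147294362)
cam in tool [-1.26015946e-04 -7.57280139e-02 -1.70067164e-01] [[ 9.99999558e-01  4.49923438e-05 -9.38641637e-04]
 [ 2.07039888e-04  9.63760143e-01  2.66770207e-01]
 [ 9.16628016e-04 -2.66770284e-01  9.63759708e-01]]
t 1.2 tcp [ 0.272  -0.5903  0.2147] shift [-164.8 -360.  -115.3] rot [ -0.     0.   -55.66]
t 1.2 tcp [ 0.272  -0.5903  0.2147] shift [-661.2 -564.6  -25.3] rot [ -0.     0.   -55.66]
```

```bash
python3 -m crank '[[[0,-165,-360,-10,0,0,-55.7],[0,-165,-360,-10,0,0,-55.7],[0,-165,-360,-10,0,0,-55.7],[0,-165,-360,-10,0,0,-55.7],[0,-165,-360,-10,0,0,-55.7],[0,-165,-360,-10,0,0,-55.7],[0,-165,-360,-10,0,0,-55.7],[0,-165,-360,-10,0,0,-55.7],[0,-165,-360,-10,0,0,-55.7],[0,-165,-360,-10,0,0,-55.7],[0,-165,-360,-10,0,0,-55.7],[0,-165,-360,-10,0,0,-55.7]]]' 
python3 -m crank '[[[0,0,0,0,0,0,0],[0,0,0,0,0,0,0],[0,0,0,0,0,0,0]]]'
python3 - <<'E'
from h import *
c=viewer.calibration('wrist')
p,d=viewer.snapshot('wrist');cv2.imwrite('pics/w1.png',p[:,:,::-1]);np.savez('w1.npz',p=p,d=d,**c)
for q in ['box_bore_a','cable_box']:
  for r in finder.mark_of('wrist',q)[:3]: print(q,round(r['confidence'],2),np.round(r['centre'],1),np.round(onz(c,r['centre'],.11 if 'bore' in q else 0),4))
togo([.53,-.29,.225],-9.6)
E
```

```text
t: 2.2
tcp_pos: [0.5305, -0.289, 0.2247]
ee_rot: [0.997, -0.082, -0.0, 0.0]
wrist_force: [-0.2, -0.7, 0.1]
gripper_width: 0.0951
t: 2.45
tcp_pos: [0.5291, -0.2909, 0.2246]
ee_rot: [0.996, -0.084, -0.0, 0.0]
wrist_force: [0.5, -0.3, 0.3]
gripper_width: 0.0952
box_bore_a 0.9 [336. 199.] [ 0.5432 -0.2593  0.11  ]
box_bore_a 0.87 [334.6 272.1] [ 0.5325 -0.318   0.11  ]
cable_box 0.75 [278.1 215.6] [ 0.479  -0.2832  0.    ]
t 2.6 tcp [ 0.5294 -0.2906  0.2247] shift [ 0.5 -0.7 -0.3] rot [ 0.    0.   -0.05]
```

View pics/w1.png

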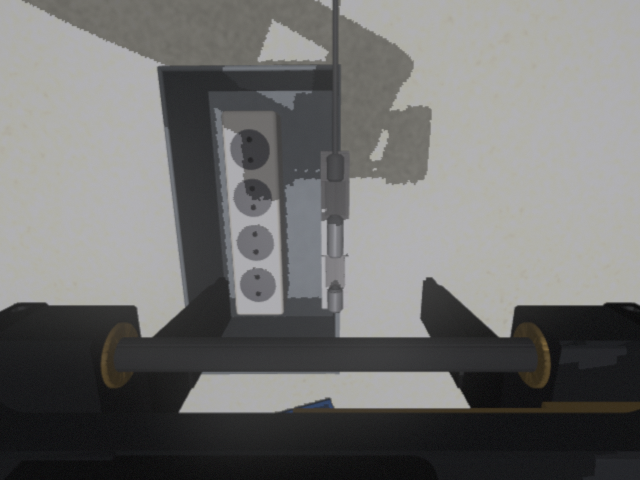

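```bash
python3 - <<'E'
from h import *
z=np.load('w1.npz');p=z['p'];d=z['d'];c={k:z[k] for k in ['fovy','cx','cy','R','t']}
im=cv2.resize(p[130:330,280:390],None,fx=3,fy=3,interpolation=cv2.INTER_CUBIC);cv2.imwrite('pics/w1z.png',im[:,:,::-1])
W=cloud(c,d)
w=W[60:335,140:370].reshape(-1,3)
for r in range(140,325,4):
    m=(W[r,315:355,2]>.1); 
    print(r,m.sum(),315+np.where(m)[0][[0,-1]] if m.any() else '',np.round(W[r,315:355][m].mean(0),4) if m.any() else '', np.round(np.nanmax(W[r,315:355,2]),4))
E
```

```text
140 8 [333 340] [ 0.5506 -0.2162  0.1108] 0.112
144 8 [333 340] [ 0.5501 -0.219   0.111 ] 0.1127
148 8 [333 340] [ 0.5497 -0.2219  0.1112] 0.1123
152 26 [322 349] [ 0.549  -0.2249  0.1029] 0.1131
156 29 [321 349] [ 0.5476 -0.2274  0.1112] 0.1169
160 29 [321 349] [ 0.5472 -0.2302  0.1113] 0.1171
164 29 [321 349] [ 0.5467 -0.2331  0.1116] 0.1171
168 29 [321 349] [ 0.5462 -0.236   0.1117] 0.1175
172 29 [321 349] [ 0.5457 -0.2389  0.1118] 0.117
176 29 [321 349] [ 0.5453 -0.2418  0.1117] 0.1169
180 29 [321 349] [ 0.5448 -0.2449  0.1101] 0.1162
184 29 [321 349] [ 0.5443 -0.2483  0.1059] 0.1098
188 29 [321 349] [ 0.5438 -0.2514  0.1059] 0.11
192 28 [321 349] [ 0.5431 -0.2544  0.1059] 0.1099
196 29 [321 349] [ 0.5428 -0.2575  0.106 ] 0.1104
200 28 [321 349] [ 0.5423 -0.2606  0.1062] 0.1098
204 29 [321 349] [ 0.5418 -0.2637  0.1057] 0.1088
208 28 [321 349] [ 0.5414 -0.2669  0.1059] 0.1097
212 28 [321 349] [ 0.5408 -0.2699  0.1061] 0.1094
216 28 [321 348] [ 0.5399 -0.2728  0.1074] 0.1132
220 28 [321 348] [ 0.5394 -0.2751  0.1115] 0.1169
224 27 [322 348] [ 0.5393 -0.2783  0.1115] 0.1167
228 27 
[... 531 characters left out ...]
] 0.1098
272 27 [322 348] [ 0.5327 -0.3194  0.1059] 0.1091
276 27 [322 348] [ 0.5322 -0.3229  0.1059] 0.109
280 27 [322 348] [ 0.5316 -0.3264  0.1057] 0.1091
284 27 [322 348] [ 0.531  -0.3298  0.106 ] 0.1097
288 26 [322 348] [ 0.5309 -0.3329  0.1073] 0.1106
292 27 [322 348] [ 0.5301 -0.3347  0.1112] 0.1165
296 26 [322 347] [ 0.5291 -0.3382  0.1111] 0.117
300 26 [322 347] [ 0.5285 -0.3416  0.1114] 0.1168
304 26 [322 347] [ 0.528  -0.345   0.1116] 0.1169
308 21 [322 342] [ 0.5254 -0.3478  0.1125] 0.1166
312 7 [333 339] [ 0.5281 -0.3517  0.1131] 0.1157
316 5 [335 339] [ 0.5282 -0.3571  0.1096] 0.1102
320 5 [335 339] [ 0.5276 -0.3606  0.11  ] 0.111
324 5 [335 339] [ 0.527  -0.3642  0.1102] 0.111
```

View pics/w1z.png

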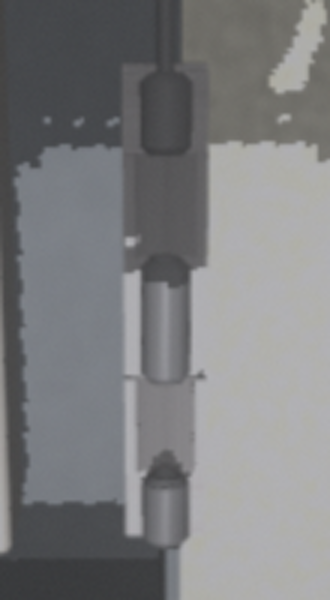

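```bash
cat > hinge.py <<'E'
from h import *
def hinge(fn):
    z=np.load(fn);d=z['d'];c={k:z[k] for k in ['fovy','cx','cy','R','t']}
    W=cloud(c,d); w=W.reshape(-1,3)
    w=w[(w[:,2]>.1135)&(w[:,2]<.12)&(abs(w[:,0]-.538)<.04)&(abs(w[:,1]+.289)<.07)]
    # keep near axis
    for it in range(4):
        m=np.median(w,0)[:2] if it==0 else w[:,:2].mean(0)
        V=np.linalg.svd(w[:,:2]-m)[2][0]; V=V*np.sign(V[1]); n=np.array([V[1],-V[0]])
        o=(w[:,:2]-m)@n; w=w[abs(o)<(.012 if it==0 else .007)]
    s=(w[:,:2]-m)@V
    print(len(w),'yaw',-np.degrees(np.arctan2(V[0],V[1])),'m',m,'ztop',np.percentile(w[:,2],95))
    ss=np.sort(s); g=np.where(np.diff(ss)>.01)[0]; ends=[ss[0]]+[x for i in g for x in (ss[i],ss[i+1])]+[ss[-1]]
    print('ends mm',np.round(np.array(ends)*1000,1))
    o=(w[:,:2]-m)@n; print('offset mid of extremes',(np.percentile(o,2)+np.percentile(o,98))/2*1000)
    if len(ends)==6:
        mid=(ends[2]+ends[3])/2; gm=(ends[1]+ends[4])/2; print('mid',m+V*mid,'from gaps',m+V*gm, 'x',np.array(ends))
E
python3 -c "
from hinge import *
hinge('w1.npz')"
```

```text
1217 yaw -9.279603386397715 m [ 0.53840685 -0.28357922] ztop 0.11712559881320522
ends mm [-68.2 -48.2 -20.8  11.5  38.8  58.5]
offset mid of extremes 0.07911652897303004
mid [ 0.53766145 -0.28814129] from gaps [ 0.53765395 -0.28818717] x [-0.0682421  -0.04817059 -0.0207779   0.01153278  0.03883248  0.05854287]
```

```bash
python3 -c "
from h import *
togo([.508,.2465,.245],-9.6)"
```

```text
t 2.6 tcp [ 0.5294 -0.2906  0.2247] shift [-111.1 -526.   -20.4] rot [ 0.    0.   -0.05]
```

```bash
python3 -m crank '[[[0,-111,-526,-20,0,0,0],[0,-111,-526,-20,0,0,0],[0,-111,-526,-20,0,0,0],[0,-111,-526,-20,0,0,0],[0,-111,-526,-20,0,0,0],[0,-111,-526,-20,0,0,0],[0,-111,-526,-20,0,0,0],[0,-111,-526,-20,0,0,0],[0,-111,-526,-20,0,0,0],[0,-111,-526,-20,0,0,0],[0,-111,-526,-20,0,0,0],[0,-111,-526,-20,0,0,0]]]' 
python3 -m crank '[[[0.5,-0,-20,0,0,0,0],[0.5,0,-20,0,0,0,0],[0.5,0,-20,0,0,0,0],[0.5,0,-20,0,0,0,0]]]'
python3 - <<'E'
from h import *
c=viewer.calibration('wrist')
p,d=viewer.snapshot('wrist');cv2.imwrite('pics/w2.png',p[:,:,::-1]);np.savez('w2.npz',p=p,d=d,**c)
W=cloud(c,d);w=W.reshape(-1,3)
print('tcp',state()[1])
w=w[(w[:,2]>.136)&(w[:,2]<.15)&(abs(w[:,0]-.508)<.04)&(abs(w[:,1]-.2465)<.14)]
print(len(w),cv2.minAreaRect((w[:,:2]*1000).astype(np.float32)),np.percentile(w[:,2],[5,50,95]))
for r in finder.mark_of('wrist','lid_edge')[:2]: print(r['confidence'],r['centre'],onz(c,r['centre'],.1415))
E
```

```text
t: 3.6
tcp_pos: [0.509, 0.211, 0.2437]
ee_rot: [0.996, -0.084, 0.0, -0.0]
wrist_force: [1.2, -0.4, 0.6]
gripper_width: 0.0952
t: 3.93
tcp_pos: [0.5127, 0.2282, 0.2431]
ee_rot: [0.996, -0.084, -0.0, 0.0]
wrist_force: [-1.2, -0.8, 0.6]
gripper_width: 0.0738
tcp [0.51276474 0.22784251 0.24306129]
4739 ((510.96710205078125, 259.4618835449219), (217.22247314453125, 12.376168251037598), 80.61734771728516) [0.13983941 0.14116126 0.1423878 ]
0.59 [317.8, 222.3] [0.51052145 0.24672493 0.1415    ]
```

View pics/w2.png

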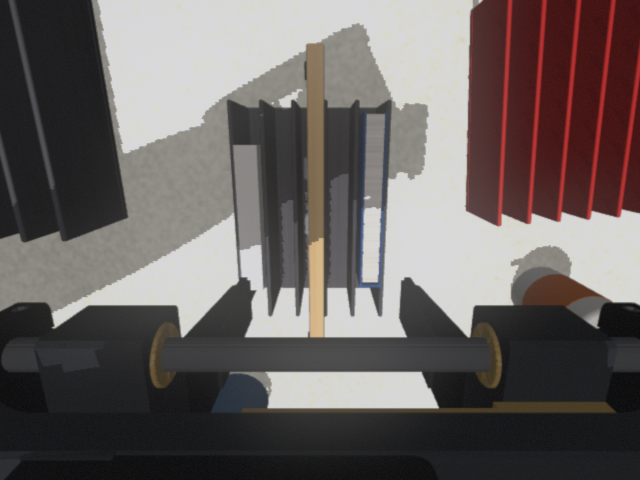

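```bash
python3 - <<'E'
from h import *
z=np.load('w2.npz');d=z['d'];c={k:z[k] for k in ['fovy','cx','cy','R','t']}
w=cloud(c,d).reshape(-1,3)
w=w[(w[:,2]>.137)&(w[:,2]<.146)&(abs(w[:,0]-.508)<.04)&(abs(w[:,1]-.2465)<.14)]
a=np.radians(-9.38);R=np.array([[np.cos(a),-np.sin(a)],[np.sin(a),np.cos(a)]])
L=w[:,:2]@R
x0=(L[:,0].min()+L[:,0].max())/2
A=np.c_[L[:,0]-x0,L[:,1]-.33,np.ones(len(L))];s=np.linalg.lstsq(A,w[:,2],rcond=None)[0];print('slopes',np.degrees(np.arctan(s[:2])),s[2])
yend=np.sort(L[:,1])[-15:].mean();print('x edges',L[:,0].min()-x0,'far end',L[:,1].max(),yend)
for e in (L[:,1].max(),yend):
  print('centre',R@np.array([x0,e-.12]))
# spread of x centre along y
for y in np.arange(.16,.34,.03):
    k=abs(L[:,1]-y)<.015
    if k.any(): print(round(y,2),np.round(np.percentile(L[k,0]-x0,[1,99])*1e3,2))
togo([.5093,.2480,.20],-9.4)
togo([.5093,.2480,.10],-9.4)
E
```

```text
slopes [-1.19897728  0.0828498 ] 0.14112490108234063
x edges -0.006188426342016606 far end 0.4478819141065264 0.44757046866345107
centre [0.50911555 0.24822444]
centre [0.50906479 0.24791716]
0.22 [-5.65  5.81]
0.25 [-5.53  5.93]
0.28 [-5.9   6.08]
0.31 [-5.39  6.16]
0.34 [-5.66  5.65]
t 4.0333 tcp [0.5129 0.2277 0.2432] shift [ -6.9 -19.5  43.2] rot [ 0.02  0.   -0.27]
t 4.0333 tcp [0.5129 0.2277 0.2432] shift [ -6.9 -19.5 143.2] rot [ 0.02  0.   -0.27]
```

```bash
python3 -m crank '[[[0.65,-7,-19,0,0,0,0],[0.65,-7,-19,0,0,0,0],[0.65,-7,-19,0,0,0,0],[0.65,-7,-19,30,0,0,0],[0.65,-7,-19,60,0,0,0],[0.65,-7,-19,60,0,0,0],[0.65,-7,-19,60,0,0,0]]]' 
python3 -c "
from h import *
togo([.5091,.2480,.102],-9.4)"
```

```text
t: 4.62
tcp_pos: [0.5079, 0.2476, 0.1815]
ee_rot: [0.996, -0.084, -0.002, 0.001]
wrist_force: [-0.6, -0.0, 1.1]
gripper_width: 0.0333
t 4.6167 tcp [0.5079 0.2476 0.1815] shift [ 1.4 -0.8 79.5] rot [ 0.14  0.21 -0.22]
```

```bash
python3 -m crank '[[[0.65,1,-0.5,25,0,0,0],[0.65,1,-0.5,50,0,0,0],[0.65,1,-0.5,78,0,0,0],[0.65,1,-0.5,78,0,0,0],[0.65,1,-0.5,78,0,0,0],[0.65,1,-0.5,78,0,0,0]]]' 
python3 -c "
from h import *
togo([.5091,.2480,.102],-9.4)"
```

```text
t: 5.12
tcp_pos: [0.5118, 0.2497, 0.1082]
ee_rot: [0.997, -0.083, 0.002, -0.001]
wrist_force: [0.9, -0.8, 0.3]
gripper_width: 0.0332
t 5.1167 tcp [0.5118 0.2497 0.1082] shift [-2.4  2.2  6.2] rot [-0.11 -0.2  -0.18]
```

```bash
python3 -m crank '[[[0.65,0,0,3,0,0,0],[0.65,0,0,3,0,0,0],[0.65,0,0,3,0,0,0]]]' 
python3 - <<'E'
from h import *
togo([.5091,.2480,.102],-9.4)
c=viewer.calibration('wrist')
p,d=viewer.snapshot('wrist');cv2.imwrite('pics/w3.png',p[:,:,::-1]);np.savez('w3.npz',p=p,d=d,**c)
togo([.5091,.2480,.102],-9.4)
E
```

```text
t: 5.37
tcp_pos: [0.5108, 0.2496, 0.1038]
ee_rot: [0.997, -0.083, 0.001, -0.0]
wrist_force: [0.6, 0.2, -0.4]
gripper_width: 0.0329
t 5.3667 tcp [0.5108 0.2496 0.1038] shift [-1.4  1.9  1.8] rot [-0.07 -0.12 -0.16]
t 5.4167 tcp [0.5106 0.2496 0.1035] shift [-1.2  1.8  1.4] rot [-0.05 -0.09 -0.16]
```

View pics/w3.png

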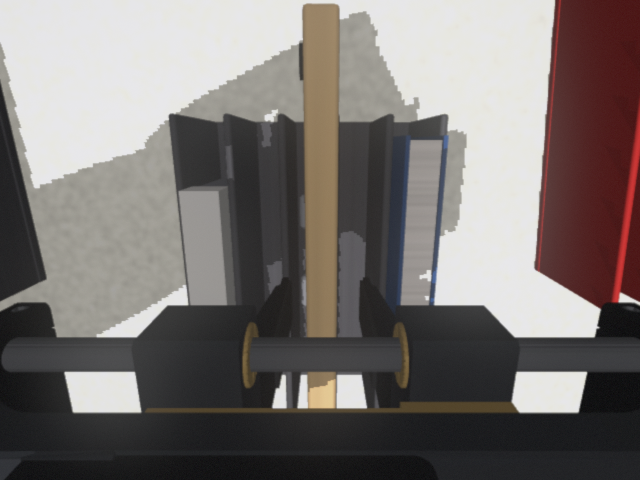

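```bash
python3 -m crank '[[[0.75,-1,0,1.5,0,0,0],[0.85,-1,0,1.5,0,0,0],[1,-1,0,1.5,0,0,0],[1,-1,0,1.5,0,0,0],[1,-1,0,1.5,0,0,0],[1,-1,0,1.5,0,0,0]]]' 35
python3 -c "
from h import *
togo([.5091,.2480,.102],-9.4)"
```

```text
t: 5.92
tcp_pos: [0.5079, 0.2497, 0.1007]
ee_rot: [0.997, -0.083, -0.001, 0.0]
wrist_force: [-5.9, 0.6, 2.9]
gripper_width: 0.0119
t 5.9167 tcp [0.5079 0.2497 0.1007] shift [ 1.5  1.5 -1.3] rot [ 0.02  0.16 -0.17]
```

```bash
python3 -m crank '[[[1,0,0,-5,0,0,0],[1,0,0,-15,0,0,0],[1,0,0,-30,0,0,0],[1,0,0,-50,0,0,0],[1,0,0,-70,0,0,0],[1,0,0,-90,0,0,0],[1,0,0,-110,0,0,0],[1,0,0,-130,0,0,0],[1,0,0,-145,0,0,0],[1,0,0,-150,0,0,0],[1,0,0,-150,0,0,0],[1,0,0,-150,0,0,0]]]' 
python3 -m crank '[[[1,0,0,0,0,0,0],[1,0,0,0,0,0,0],[1,0,0,0,0,0,0]]]' 
python3 - <<'E'
from h import *
c=viewer.calibration('wrist');s,q,R=state()
p,d=viewer.snapshot('wrist');cv2.imwrite('pics/w4.png',p[:,:,::-1]);np.savez('w4.npz',p=p,d=d,q=q,Rm=R.as_matrix(),**c)
p,d=viewer.snapshot('scene');cv2.imwrite('pics/s4.png',p[:,:,::-1]);np.savez('s4.npz',p=p,d=d,**viewer.calibration('scene'))
p,d=viewer.snapshot('top');cv2.imwrite('pics/t4.png',p[:,:,::-1]);np.savez('t4.npz',p=p,d=d,**viewer.calibration('top'))
togo([.5377,-.2882,.248],-9.3); print(q,s['wrist_force'])
E
```

```text
t: 6.92
tcp_pos: [0.509, 0.2493, 0.2503]
ee_rot: [0.997, -0.083, 0.0, 0.0]
wrist_force: [-0.8, -0.2, -4.2]
gripper_width: 0.0119
t: 7.17
tcp_pos: [0.5085, 0.2493, 0.2492]
ee_rot: [0.997, -0.083, -0.001, 0.001]
wrist_force: [0.3, 1.6, -3.0]
gripper_width: 0.0119
t 7.3167 tcp [0.5088 0.2494 0.2501] shift [117.8 525.4   2.3] rot [ 0.03  0.05 -0.26]
[0.50847002 0.24927947 0.24924635] [ 0.25624939  1.56095095 -3.02146473]
```

View pics/w4.png

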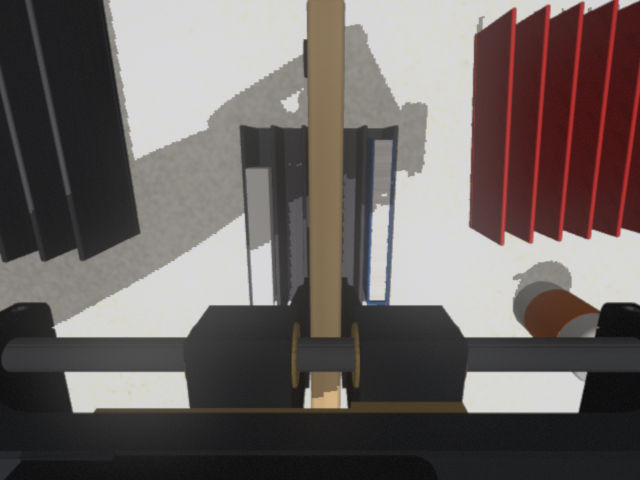

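View pics/s4.png

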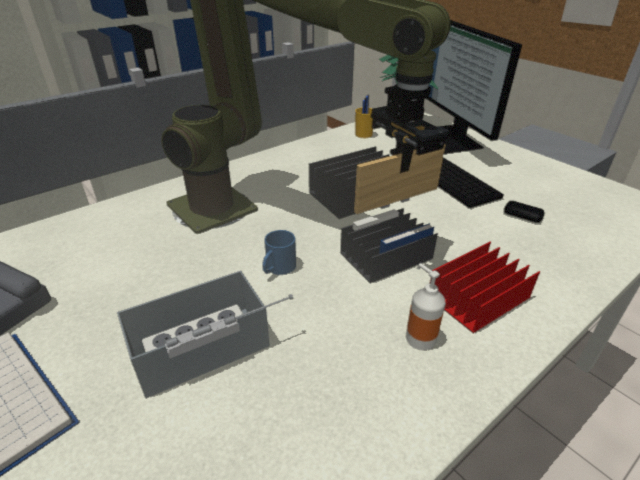

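```bash
cat > lid.py <<'E'
from h import *
def lidscene(fn,q,box):
    z=np.load(fn);d=z['d'];p=z['p'].astype(int);c={k:z[k] for k in ['fovy','cx','cy','R','t']}
    W=cloud(c,d);u0,u1,v0,v1=box
    w=W[v0:v1,u0:u1].reshape(-1,3);rgb=p[v0:v1,u0:u1].reshape(-1,3)
    k=(rgb[:,0]-rgb[:,2]>40)&(rgb[:,0]>110);w=w[k&np.isfinite(w).all(1)]
    a=np.radians(-9.35);X=np.array([np.cos(a),np.sin(a),0]);Y=np.array([-np.sin(a),np.cos(a),0])
    L=(w-q)@np.stack([X,Y,[0,0,1]],1)
    L=L[(abs(L[:,0])<.03)]
    for i in range(4):
        A=np.c_[L[:,1],L[:,2],np.ones(len(L))];s=np.linalg.lstsq(A,L[:,0],rcond=None)[0];r=L[:,0]-A@s;
        if i<3: L=L[abs(r)<max(.0015,2*r.std())]
    print(len(L),'plane: yaw extra deg',-np.degrees(s[0]),'lean x/z deg',np.degrees(s[1]),'x at tcp',s[2],'std',r.std())
    print('y ext',np.percentile(L[:,1],[0,.3,1,99,99.7,100]),'z ext',np.percentile(L[:,2],[0,.3,1,99,99.7,100]))
    for lo,hi in [(-.085,-.06),(-.06,-.03),(-.03,0)]:
        g=L[(L[:,2]>lo)&(L[:,2]<hi)]; print(lo,g[:,1].min(),g[:,1].max(),'mid',(g[:,1].min()+g[:,1].max())/2)
E
python3 - <<'E'
from lid import *
z=np.load('w4.npz'); lidscene('s4.npz',z['q'],(345,450,140,215))
E
```

```text
299 plane: yaw extra deg -0.49593337192074427 lean x/z deg -0.6847175784177095 x at tcp 0.007160592964055907 std 0.0014368060542769888
y ext [-0.12405546 -0.12399391 -0.12360186  0.08520103  0.09460168  0.10061344] z ext [-0.07591335 -0.07434697 -0.07284449  0.04185041  0.04204012  0.04212698]
-0.085 -0.12094273074006202 -0.011075759684583778 mid -0.0660092452123229
-0.06 -0.12218107508973133 -0.020811967288949233 mid -0.07149652118934029
-0.03 -0.12276280787253119 0.10061343774014203 mid -0.011074685066194578
```

View pics/t4.png

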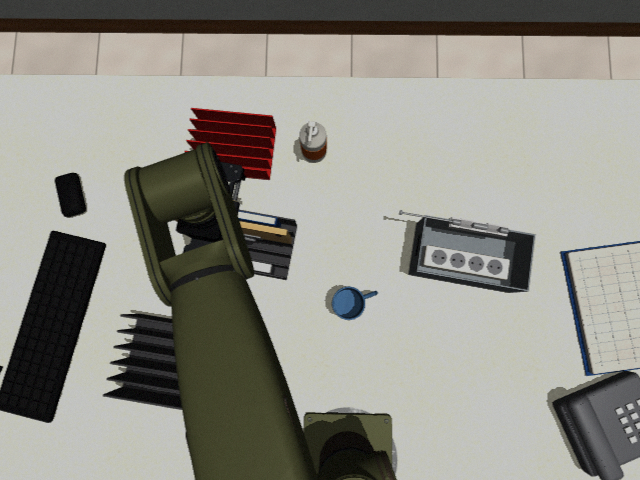

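```bash
python3 -c "
from h import *
togo([.5451,-.2878,.248],-9.3)"
```

```text
t 7.3167 tcp [0.5088 0.2494 0.2501] shift [125.  523.7   2.3] rot [ 0.03  0.05 -0.26]
```

```bash
python3 -m crank '[[[1,2,10,0,0,0,0],[1,8,35,0,0,0,0],[1,18,75,0,0,0,0],[1,27,115,0,0,0,0],[1,37,155,0,0,0,0],[1,47,195,0,0,0,0],[1,56,235,0,0,0,0],[1,66,275,0,0,0,0],[1,75,315,0,0,0,0],[1,85,355,0,0,0,0],[1,94,395,0,0,0,0],[1,104,435,0,0,0,-0.3]]]'
python3 -m crank '[[[1,8,33,0,0,0,0],[1,14,59,0,0,0,0],[1,18,77,0,0,0,0],[1,21,86,0,0,0,0],[1,21,88,0,0,0,0],[1,21,88,0,0,0,0],[1,21,88,0,0,0,0],[1,21,88,0,0,0,0],[1,21,88,0,0,0,0]]]'
python3 - <<'E'
from h import *
c=viewer.calibration('wrist');s,q,R=state()
p,d=viewer.snapshot('wrist');cv2.imwrite('pics/w5.png',p[:,:,::-1]);np.savez('w5.npz',p=p,d=d,q=q,Rm=R.as_matrix(),**c)
p,d=viewer.snapshot('scene');cv2.imwrite('pics/s5.png',p[:,:,::-1]);np.savez('s5.npz',p=p,d=d,**viewer.calibration('scene'))
togo([.5451,-.2878,.248],-9.3); print(q,s['wrist_force'])
E
```

```text
t: 8.32
tcp_pos: [0.5385, -0.1994, 0.251]
ee_rot: [0.997, -0.081, 0.0, 0.0]
wrist_force: [1.8, -0.1, -2.8]
gripper_width: 0.012
t: 9.07
tcp_pos: [0.5461, -0.2858, 0.2509]
ee_rot: [0.997, -0.08, 0.0, -0.0]
wrist_force: [-0.6, -0.6, -4.0]
gripper_width: 0.012
t 9.1667 tcp [ 0.546  -0.286   0.2509] shift [-0.7  1.9  2.9] rot [-0.   -0.01  0.11]
[ 0.54605226 -0.28577024  0.25094699] [-0.59303663 -0.56064734 -4.01938947]
```

View pics/s5.png

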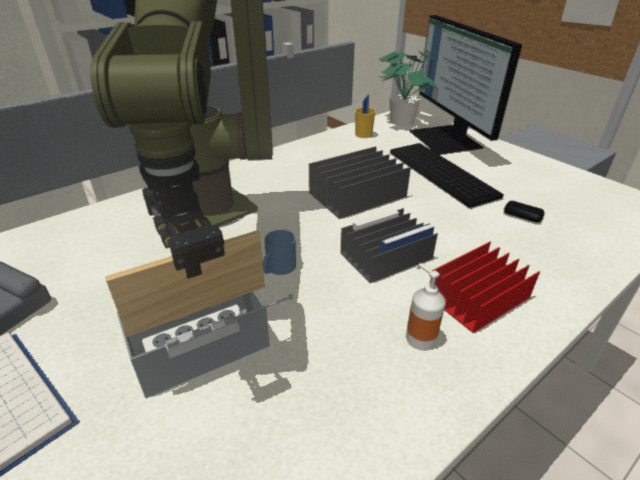

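View pics/w5.png

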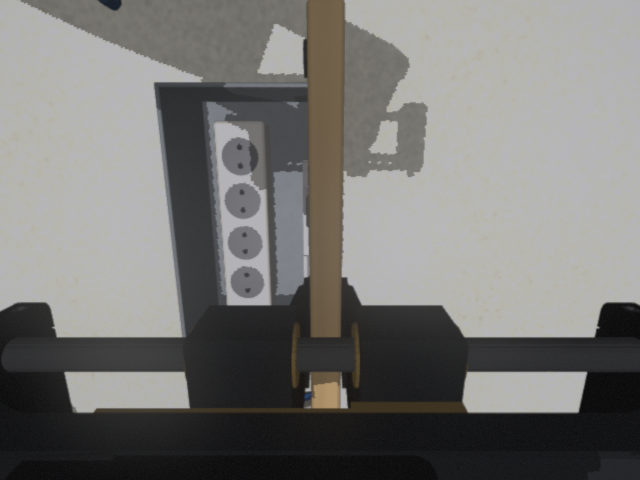

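```bash
python3 - <<'E'
from lid import *
z=np.load('s5.npz');p=z['p'];d=z['d'];c={k:z[k] for k in ['fovy','cx','cy','R','t']}
cv2.imwrite('pics/s5z.png',cv2.resize(p[225:365,105:275],None,fx=4,fy=4,interpolation=cv2.INTER_CUBIC)[:,:,::-1])
q=np.load('w5.npz')['q']; W=cloud(c,d)
a=np.radians(-9.3);M=np.stack([[np.cos(a),np.sin(a),0],[-np.sin(a),np.cos(a),0],[0,0,1]],1)
L=(W[225:345,100:280].reshape(-1,3)-q)@M
L=L[(abs(L[:,0])<.02)&(L[:,2]<.035)&(L[:,2]>-.078)&(abs(L[:,1])<.13)]
k=abs(L[:,0]-np.median(L[:,0]))<.004;F=L[k]
A=np.c_[F[:,1],F[:,2],np.ones(len(F))];s=np.linalg.lstsq(A,F[:,0],rcond=None)[0];r=F[:,0]-A@s
print(len(F),'yaw',-9.3-np.degrees(s[0]),'lean',np.degrees(s[1]),'x',s[2],r.std())
for lo in np.arange(-.075,.03,.02):
    g=F[(F[:,2]>lo)&(F[:,2]<lo+.02),1];print(round(lo,3),g.min(),g.max(),(g.min()+g.max())/2)
E
```

```text
7542 yaw -9.205107365309367 lean 0.049809090721170214 x 0.006763941019583324 0.0009887686075374285
-0.075 -0.12245377848017701 0.11698470092708951 -0.0027345387765437476
-0.055 -0.12254114158430475 0.11716702343614588 -0.0026870590740794356
-0.035 -0.12251967241294602 0.11691684692783204 -0.0028014127425569912
-0.015 -0.12245952634682886 0.11739363908899816 -0.002532943628915346
0.005 -0.1225229616010406 0.1165855840114599 -0.0029686887947903556
0.025 -0.12245775721064346 0.11686360482110901 -0.0027970761947672257
```

View pics/s5z.png

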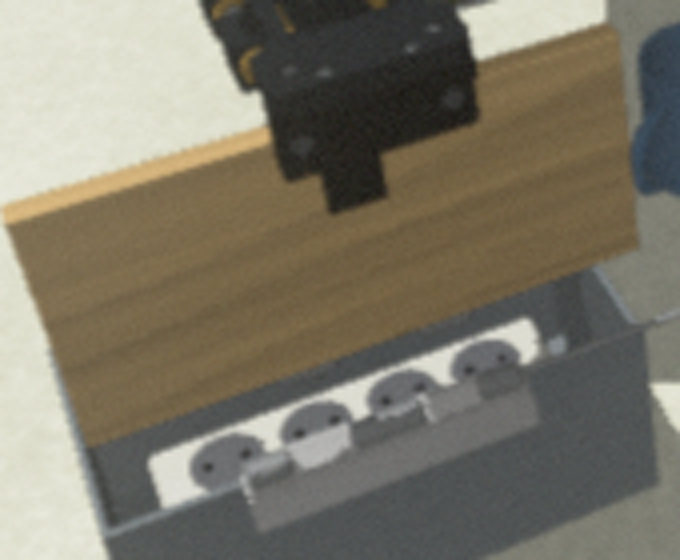

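```bash
python3 - <<'E'
from h import *
c=viewer.calibration('scene');d=np.load('scene0.npy');W=cloud(c,d).reshape(-1,3)
H=np.array([.5377,-.2882,.11]);a=np.radians(-9.3);M=np.stack([[np.cos(a),np.sin(a),0],[-np.sin(a),np.cos(a),0],[0,0,1]],1)
L=(W-H)@M*1000
K_=L[(abs(L[:,0])<14)&(abs(L[:,1])<75)]
T=K_[(K_[:,2]>2.5)&(K_[:,2]<9)];print(len(T),np.percentile(T[:,2],97))
y=np.sort(T[:,1]);g=np.where(np.diff(y)>5)[0];print(y[0],[(y[i],y[i+1]) for i in g],y[-1]);print('x',np.percentile(T[:,0],[3,50,97]))
# box body extents y near rim outer face
B=L[(abs(L[:,0])<12)&(L[:,2]<-15)&(L[:,2]>-95)&(abs(L[:,1])<140)];print('face y',np.percentile(B[:,1],[0,.5,99.5,100]),'x',np.median(B[:,0]))
# wrist w1 box outer extents in y
z=np.load('w1.npz');c={k:z[k] for k in ['fovy','cx','cy','R','t']};L=(cloud(c,z['d']).reshape(-1,3)-H)@M*1000
B=L[(abs(L[:,2])<4)&(L[:,0]<-20)&(L[:,0]>-120)&(abs(L[:,1])<140)];print('wrist rim y',B[:,1].min(),B[:,1].max())
E
```

```text
194 7.726347267375888
-64.54933299985312 [(np.float64(-45.35768200398849), np.float64(-17.70545125922562)), (np.float64(13.825016384629999), np.float64(41.77646594146813))] 61.49894201009935
x [-3.09576034  2.69048453  7.00072114]
face y [-126.84239421 -125.71546599  121.8107041   123.42279475] x 4.3153430412182185
wrist rim y -125.19439150740497 124.89489232422838
```

```bash
python3 -c "
from h import *
togo([.5448,-.2881,.214],-9.28)"
python3 -m crank '[[[1,-1,2,8,0,0,0],[1,-1,2,20,0,0,0],[1,-1,2,30,0,0,0],[1,-1,2,36,0,0,0],[1,-1,2,36,0,0,0],[1,-1,2,36,0,0,0],[1,-1,2,36,0,0,0],[1,-1,2,36,0,0,0]]]'
python3 -c "
from h import *
togo([.5448,-.2881,.198],-9.28);print(state()[0]['wrist_force'])"
```

```text
t 9.1667 tcp [ 0.546  -0.286   0.2509] shift [-0.9  2.2 36.9] rot [-0.   -0.01  0.09]
t: 9.83
tcp_pos: [0.545, -0.289, 0.2155]
ee_rot: [0.997, -0.081, 0.001, 0.0]
wrist_force: [-0.2, -0.0, -3.6]
gripper_width: 0.0118
t 9.8333 tcp [ 0.545  -0.289   0.2155] shift [-0.3 -0.9 17.5] rot [ 0.03 -0.07  0.02]
[-0.1662747  -0.01281944 -3.58405641]
```

```bash
python3 -m crank '[[[1,0,-0.5,1,0,0,0],[1,0,-0.5,2,0,0,0],[1,0,-0.5,2,0,0,0],[1,0,-0.5,2,0,0,0]]]'
python3 -c "
from h import *
togo([.5448,-.2881,.198],-9.28)"
python3 -m crank '[[[1,0,0,0,0,0,0],[1,0,0,0,0,0,0]]]'
python3 -c "
from h import *
togo([.5448,-.2881,.198],-9.28)"
```

```text
t: 10.17
tcp_pos: [0.5447, -0.2882, 0.2128]
ee_rot: [0.997, -0.081, 0.0, 0.0]
wrist_force: [-1.0, -0.8, -3.1]
gripper_width: 0.0118
t 10.1667 tcp [ 0.5447 -0.2882  0.2128] shift [ 0.1 -0.2 14.8] rot [ 0.   -0.01  0.02]
t: 10.33
tcp_pos: [0.5447, -0.2883, 0.2128]
ee_rot: [0.997, -0.081, 0.0, 0.0]
wrist_force: [0.4, 0.5, -3.7]
gripper_width: 0.0117
t 10.3333 tcp [ 0.5447 -0.2883  0.2128] shift [ 0.1 -0.2 14.8] rot [ 0.   -0.    0.02]
```

Aligned above the hinge. I'll lower it in small steps and watch the force.

```bash
python3 -m crank '[[[1,0,0,1,0,0,0],[1,0,0,2,0,0,0],[1,0,0,3,0,0,0],[1,0,0,4,0,0,0],[1,0,0,4,0,0,0],[1,0,0,4,0,0,0]]]'
python3 -m crank '[[[1,0,0,1,0,0,0],[1,0,0,2,0,0,0],[1,0,0,3,0,0,0],[1,0,0,3,0,0,0],[1,0,0,3,0,0,0]]]'
```

```text
t: 10.83
tcp_pos: [0.5446, -0.2882, 0.2086]
ee_rot: [0.997, -0.081, -0.0, -0.0]
wrist_force: [1.1, 0.2, -2.3]
gripper_width: 0.0118
t: 11.25
tcp_pos: [0.5446, -0.2882, 0.2056]
ee_rot: [0.997, -0.081, -0.0, -0.0]
wrist_force: [0.1, -0.2, -3.2]
gripper_width: 0.0116
```

```bash
python3 -m crank '[[[1,0,0,1,0,0,0],[1,0,0,2,0,0,0],[1,0,0,3,0,0,0],[1,0,0,4,0,0,0],[1,0,0,4,0,0,0],[1,0,0,4,0,0,0]]]'
python3 -m crank '[[[1,0,0,0.5,0,0,0],[1,0,0,1,0,0,0],[1,0,0,1.5,0,0,0],[1,0,0,1.5,0,0,0],[1,0,0,1.5,0,0,0]]]'
```

```text
t: 11.75
tcp_pos: [0.5446, -0.2882, 0.2016]
ee_rot: [0.997, -0.081, -0.0, -0.0]
wrist_force: [-0.2, -0.4, -3.4]
gripper_width: 0.0118
t: 12.17
tcp_pos: [0.5446, -0.2882, 0.2002]
ee_rot: [0.997, -0.081, -0.0, -0.0]
wrist_force: [-0.2, 0.3, -2.9]
gripper_width: 0.012
```

```bash
python3 -m crank '[[[1,0,0,0.5,0,0,0],[1,0,0,1,0,0,0],[1,0,0,1,0,0,0],[1,0,0,1,0,0,0]]]'
python3 -m crank '[[[1,0,0,0.5,0,0,0],[1,0,0,0.5,0,0,0],[1,0,0,0.5,0,0,0]]]'
python3 -m crank '[[[1,0,0,0.5,0,0,0],[1,0,0,0.5,0,0,0],[1,0,0,0.5,0,0,0]]]'
```

```text
t: 12.5
tcp_pos: [0.5446, -0.2882, 0.1992]
ee_rot: [0.997, -0.081, -0.0, -0.0]
wrist_force: [-0.7, 0.5, -2.0]
gripper_width: 0.0119
t: 12.75
tcp_pos: [0.5447, -0.2882, 0.1987]
ee_rot: [0.997, -0.081, -0.0, -0.0]
wrist_force: [-0.7, 0.4, -3.4]
gripper_width: 0.012
t: 13.0
tcp_pos: [0.5446, -0.2883, 0.1983]
ee_rot: [0.997, -0.081, -0.0, 0.0]
wrist_force: [-0.8, 0.2, -1.9]
gripper_width: 0.0118
```

```bash
python3 -m crank '[[[1,0,0,0.5,0,0,0],[1,0,0,0.5,0,0,0],[1,0,0,0.5,0,0,0]]]'
python3 -m crank '[[[1,0,0,0.5,0,0,0],[1,0,0,0.5,0,0,0],[1,0,0,0.5,0,0,0]]]'
```

```text
t: 13.25
tcp_pos: [0.5447, -0.2883, 0.1982]
ee_rot: [0.997, -0.081, 0.0, 0.0]
wrist_force: [-0.7, 0.5, -0.2]
gripper_width: 0.0121
t: 13.5
tcp_pos: [0.5447, -0.2883, 0.1982]
ee_rot: [0.997, -0.081, 0.0, 0.0]
wrist_force: [-2.3, 1.3, 3.2]
gripper_width: 0.0116
```

```bash
python3 -m crank '[[[1,-0.5,0,0,0,0,0],[1,-0.5,0,0.4,0,0,0],[1,-0.5,0,0.4,0,0,0],[1,-0.5,0,0.4,0,0,0]]]'
python3 -c "
from h import *
for i in range(6):
    viewer.snapshot('wrist' if i%2 else 'top'); s,q,R=state(); print(q,np.round(s['wrist_force'],2),np.round(s['ft_torque'],2))"
```

```text
t: 13.83
tcp_pos: [0.5446, -0.2883, 0.1981]
ee_rot: [0.997, -0.081, 0.001, 0.0]
wrist_force: [-1.7, 1.3, 5.6]
gripper_width: 0.0119
[ 0.54460389 -0.28831031  0.19811019] [-1.61  2.15  4.87] [ 0.39  0.46 -0.07]
[ 0.54461871 -0.28831056  0.19812897] [-2.6   1.63  6.25] [ 0.3   0.51 -0.05]
[ 0.54463386 -0.28830156  0.19813499] [-1.48  1.87  6.46] [ 0.41  0.51 -0.08]
[ 0.54462623 -0.28833346  0.19814314] [-2.67  1.52  6.3 ] [0.37 0.49 0.01]
[ 0.54462992 -0.28833219  0.1981587 ] [-1.41  1.49  5.79] [ 0.45  0.5  -0.06]
[ 0.54460301 -0.28831153  0.19809022] [-0.89  2.22  5.89] [ 0.41  0.52 -0.01]
```

```bash
python3 - <<'E'
from h import *
p,d=viewer.snapshot('scene');c=viewer.calibration('scene');s,q,R=state()
cv2.imwrite('pics/s6z.png',cv2.resize(p[235:375,105:275],None,fx=4,fy=4,interpolation=cv2.INTER_CUBIC)[:,:,::-1])
H=np.array([.5377,-.2882,.11]);a=np.radians(-9.28);M=np.stack([[np.cos(a),np.sin(a),0],[-np.sin(a),np.cos(a),0],[0,0,1]],1)
W=cloud(c,d);L=(W[225:400,90:290].reshape(-1,3)-H)@M*1000
F=L[(L[:,2]>15)&(L[:,2]<124)&(abs(L[:,0]-13)<6)&(abs(L[:,1])<130)];F=F[abs(F[:,0]-np.median(F[:,0]))<4]
A=np.c_[F[:,1],F[:,2],np.ones(len(F))];k=np.linalg.lstsq(A,F[:,0],rcond=None)[0]
print(len(F),'yaw',-9.28-np.degrees(k[0]),'lean',np.degrees(k[1]),'outer face x (13.25 exp, +0.3 cam)',k[2],'y',F[:,1].min(),F[:,1].max(),'mid',(F[:,1].min()+F[:,1].max())/2,'(-1.75 exp)')
T=L[(L[:,2]>125)&(L[:,2]<134)&(L[:,0]>0)&(L[:,0]<15)&(abs(L[:,1])<125)]
for y0,y1 in [(-120,-70),(60,118)]:
    t=T[(T[:,1]>y0)&(T[:,1]<y1)]; print('top z',y0,len(t),np.percentile(t[:,2],[50,90,97]))
g=p
print(s['t'],s['wrist_force'],R.as_quat(),np.degrees(np.arccos(-R.as_matrix()[2,2])),'tool y-slope',R.as_matrix()[2,1]*57.3,R.as_matrix()[2,0]*57.3)
E
```

```text
6312 yaw -9.316034437927332 lean 0.009687784280766174 outer face x (13.25 exp, +0.3 cam) 13.556356136657651 y -121.59548229148281 118.25990400112124 mid -1.6677891451807838 (-1.75 exp)
top z -120 224 [128.21652748 129.37993168 129.87196203]
top z 60 191 [128.16973908 129.33713677 129.63894179]
14.1833 [-2.17403354  2.51461385  6.20162963] [ 9.96736473e-01 -8.07202386e-02  7.57910600e-04  2.67517765e-04] 0.09210156190707146 tool y-slope 0.023546402408907433 0.08904777971388367
```

View pics/s6z.png

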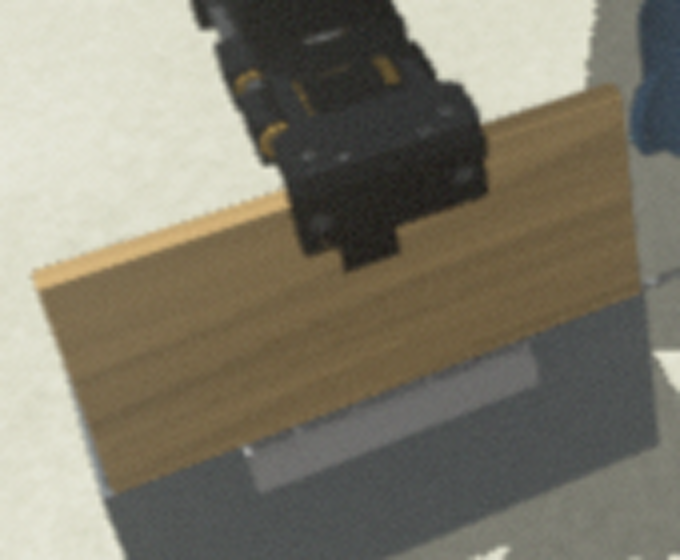

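The lid is fully seated. In the scene camera it has 0.01° of lean, and its outer face, y-centre and top edge are all within 0.1–0.6 mm of the expected values. I'll hold briefly and hand in.

```bash
python3 -m crank '[[[1,0,0,0,0,0,0],[1,0,0,0,0,0,0],[1,0,0,0,0,0,0],[1,0,0,0,0,0,0],[1,0,0,0,0,0,0],[1,0,0,0,0,0,0]]]'
python3 -c "
from station import bot
print(bot.close_job()); s=bot.observe(); print(s['t'],s['tcp_pos'],s['wrist_force'],s['gripper_width'])"
```

```text
t: 14.68
tcp_pos: [0.5446, -0.2883, 0.1981]
ee_rot: [0.997, -0.081, 0.001, 0.0]
wrist_force: [-1.1, 1.7, 5.3]
gripper_width: 0.0122
the job is handed in; nothing more can be done
None
the job is handed in; nothing more can be done
```

The lid is seated upright in the box's hinge, leaf towards the inside, and still held in the gripper. I handed the job in at about 14.7 s; no verdict is reported. I gripped the lid at 35 N, lifted it clear of the sorter, carried it over the hinge and lowered it in small steps until I felt it bottom.

**Last checks:**
- **Uprightness:** the lid leans about 0.01°, and its yaw is -9.32° against -9.28° for the hinge.
- **Position:** the outer face and the centre along the hinge are within about 0.1 mm of their expected places, after correcting for the scene camera's own offset. The top edge is level at both ends to about 0.2 mm.
- **Seating:** the gripper stopped at 0.198 m, the height predicted for bottomed knuckles, and pressing further only raised the force.
- **Press and grip:** the wrist read about +5 to +6 N, against about -3.3 N with the lid hanging free, so it presses home with about 9 N. The opening was 12 mm, the board's thickness.

**Disagreements:** the scene camera sat about 1.7 mm off the wrist camera along the hinge, so I compared lid and box only within one camera's view. A sideways force of about 2–3 N stayed on the wrist after I shifted 0.5 mm to relieve it. I did not re-measure the register, card box, mug and bottle; the later pictures that show them gave no sign that they had moved.

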